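Load the interrupter's sprung battery magazine

TASK

Load both 9 V block batteries into the sprung battery magazine at the front of the interrupter, one after the other: terminals first, each pressed down, slid in under the retaining lips and pushed fully home until its terminals meet the contact strips at the back. Feel your way and do not force a battery against the magazine; leave the other things on the table where they are.

Things in the scene. Friction and masses are not known exactly. Their poses are not given: they have to be found in the camera images.
- interrupter: fixed control unit: white case behind an open-fronted sheet-steel battery magazine. Origin: at table level below the middle of the magazine's well. x: the way batteries slide in, from the open front to the case behind; y across, z up. In mm here: well x -25..25, y -14.25..14.25, holds 2 batteries flat, one on another. Base plate 4 thick, x -34..190, y -80..80; case x 36..188, top z 56, knobs to z 70
- mouth (a point): fixed mark at x -4, y 0, z 64 mm in the interrupter's frame, where the lips begin. The magazine is clamped in slotted holes: its true height differs, lips' underside anywhere from z 58 to 70 (call it H), to be felt. One rigid lip along each side, 3 thick, back to x 25, reaching in to |y| 9.5; front ends turned up 2 mm (x -9.5..-4). Sides rise to H+3 behind here, outer |y| 17.25, front ends flared out 2 mm (x -9.5..-4)
- contact_strips (a point): fixed mark on the rigid flat contact strips at the well's back, where the stud tips must end: x 25, y 0, z 50 mm in the interrupter's frame. Ahead of the lips the sides and the front wall (x -28..-25) are rigid and end at H-19.5: a battery pressed onto that edge has its top 2 mm below the lips and can slide under them. In the well: a level sprung plate 47 x 25, top at H-1.5
- battery_a: one of two identical 9 V block batteries lying flat: 48.5 mm long over the terminals (steel body 46, then two brass studs 2.5 long side by side), 26.5 wide, 17.5 thick, 46 g. Origin: centre of the underside, midway along the 48.5 mm. x runs along its length to the terminal end: stud tips at x 24.25, plain end at x -24.25 mm; z up. It lies left or right of the magazine
- battery_b: one of two identical 9 V block batteries lying flat: 48.5 mm long over the terminals (steel body 46, then two brass studs 2.5 long side by side), 26.5 wide, 17.5 thick, 46 g. Origin: centre of the underside, midway along the 48.5 mm. x runs along its length to the terminal end: stud tips at x 24.25, plain end at x -24.25 mm; z up. It lies left or right of the magazine
- battery_a_tip (a point): on battery_a, midway between the tips of its two terminal studs, at half its thickness. Its terminal end is set on the front of the sprung plate, or on the 19 mm of a battery already home that show ahead of the lips. The plate yields 40 mm, pushing up with 2 N, plus 0.8 N per 10 mm; sliding friction is about 0.6
- battery_b_tip (a point): the same point on battery_b
- d_cell: a big round battery cell standing on end, 33 mm across, 61 mm high; origin at the centre of its underside. To be left alone
- film_cap: a plain grey box-shaped capacitor with two studs on top, 42 x 28 x 37 mm high; origin at the centre of its underside. To be left alone
- multimeter: a grey hand multimeter lying on its back, 150 x 78 x 34 mm; origin at the centre of its underside. To be left alone
- screwdriver: a screwdriver lying flat, 130 mm long, handle to its own -x; origin at the centre of its underside. To be left alone
- glass_jar: a glass jar with a brass lid, 64 mm across, 85 mm high; origin at the centre of its underside. To be left alone
- insulator: a ribbed white ceramic stand-off, 44 mm across, 52 mm high; origin at the centre of its underside. To be left alone
- wire_spool: a spool of copper wire standing on its flange, 60 mm across, 40 mm high; origin at the centre of its underside. To be left alone
Not all that is in view belongs to the job. Leave any red look-alike of the battery_b alone.

How it is judged:
On the way, in this order (a step that is already met when the one before it is completed fails the run):
1. the first battery lies home under the lips (((x of battery_a_tip in the frame of interrupter between 0.023 and 0.0265 m and y of battery_a_tip in the frame of interrupter between -0.004 and 0.004 m and z of battery_a_tip in the frame of interrupter between 0.026 and 0.0645 m and angle between the x axis of battery_a and the x axis of interrupter, either way round below 0.08 rad) or (x of battery_b_tip in the frame of interrupter between 0.023 and 0.0265 m and y of battery_b_tip in the frame of interrupter between -0.004 and 0.004 m and z of battery_b_tip in the frame of interrupter between 0.026 and 0.0645 m and angle between the x axis of battery_b and the x axis of interrupter, either way round below 0.08 rad))), for 0.2 s.
2. the second battery has been pressed in on top of it and both lie home (x of battery_a_tip in the frame of interrupter between 0.023 and 0.0265 m and y of battery_a_tip in the frame of interrupter between -0.004 and 0.004 m and z of battery_a_tip in the frame of interrupter between 0.026 and 0.0645 m and angle between the x axis of each of battery_a, battery_b and the x axis of interrupter, either way round below 0.08 rad and x of battery_b_tip in the frame of interrupter between 0.023 and 0.0265 m and y of battery_b_tip in the frame of interrupter between -0.004 and 0.004 m and z of battery_b_tip in the frame of interrupter between 0.026 and 0.0645 m), for 0.2 s.
At the end, for the whole second after the job is handed in: both batteries lie one on the other inside the magazine, along it to within 0.08 rad, terminals to the back and their tips within 2 mm of the contact strips, the upper one under the lips; both released and at rest (all of step 2 and contact force between the fingers and battery_a below 0.2 N and contact force between the fingers and battery_b below 0.2 N and linear speed of each of battery_a, battery_b below 0.02 m/s); the robot touches nothing.
It fails at once if a battery is forced: it presses on the magazine (or any part of the interrupter) with more than 30 N (contact force between any of battery_a, battery_b and interrupter above 30 N).
It fails at once if the gripper itself presses on the interrupter with more than 30 N (contact force between any of the arm, the fingers and interrupter above 30 N).
It fails at once if another thing on the table is shifted by more than 30 mm (distance of any of d_cell, film_cap, multimeter, screwdriver, glass_jar, insulator, wire_spool from where it was at the start of the episode above 0.03 m).
It also fails if it takes over 72 s, if anything falls off the work surface, if the arm or the gripper's body presses on something with over 40 N, if the wrist force passes 120 N, or if a joint passes its speed limit or range.

ROBOT

A 7-joint arm with a two-finger parallel gripper is mounted at the origin on the work surface. World frame = base frame: x ahead of the robot, y to its left, z up, the work surface at z = 0. Lengths are in m, angles in rad, forces in N, time in s.
With the tool pointing down it reaches from about 0.4 to 0.85 m from the base axis. Payload 10.4 kg.
Tool frame: the origin (TCP) lies between the finger pads; the fingertips stand 22 mm ahead of it and the grasp point (between the pads) lies 3 mm ahead of it; z points along the fingers, y is the line along which they close (so a half turn about z gives the same grasp; the last joint's range is limited). The gripper opens to 85 mm and grips with 20 to 120 N. Pads are 22 mm wide; open, the fingers measure 114 mm over their backs; the gripper's body (76 mm by 85 mm) begins 54 mm behind the grasp point. The pads swing forward as they close: fully open they stand 13 mm farther back than shut.
Start: joints at [1.3, 0.332, -0.065, 1.46, 0.022, 1.35, -0.088], TCP at [0.153, -0.606, 0.253] pointing down, gripper open.
Joint ranges: [-2.6, 2.6], [-0.5, 2.12], [-1.47, 1.34], [0.16, 2.42], [-1.27, 4.41], [0.06, 2.06], [-2.6, 2.6]. Speed limits (rad/s): [2.22, 2.22, 2.79, 2.79, 3.14, 3.14, 3.14].

INTERFACE

Orientations are given as a unit quaternion [x, y, z, w].
In Python, from workcell import manip, camera, ticket, boxes_of, outline_of gives the robot as it stands.
- The arm moves only by the tool carry_out, never from a script. Its argument "deltas" is a list of rows, each a list of 5 numbers: the shift along the tool's x, y, z as a fraction of full scale, then the turn about the tool's z as a fraction of full scale, then the opening, from -1 (shut) to 1 (fully open), so that 0 is half open. In form: [[tx, ty, tz, spin, gripper], ...]. A call has 1 to 20 rows; each row is the pose to reach, as a shift and turn from the pose commanded when the call began, along the tool's axes at that moment; what a row does not reach only later rows make up. Full scale, the value 1, is 150 mm for a shift and 30 degrees for a turn. A row lasts 1/8 s, in which the tool goes at most 62.5 mm and 10.7 degrees, less where a joint would pass 70% of its speed; a pose out of reach is approached as far as the arm can. A call with a number of a shift or a turn outside -1 to 1 is refused whole. A call with a gripper value outside its range is refused whole. The fingers move at their own pace and stop on an object; "force" is the grip in N (left out, the last holds). Time passes only in rows, so rows that repeat a pose let the fingers close. It gives the time, the measured TCP pose, the force, the opening and the grip force at its end, in the units of the state.
- manip.get_obs(): the state, without advancing time (a new reading comes with each control period).
- camera(name): name is "scene" or "top" or "wrist"; returns a dict with "img" (420x560x3 uint8, red, green, blue), "depth" (420x560 float32, m along the optical axis (not along the pixel's ray), 0 where there is no reading), "vertical_fov" (degrees; the focal length in pixels is half the picture's height over the tangent of half this angle, whatever the lens; pixels are square), "cx", "cy" (the principal point, pixels), "R" (3x3) and "t" (3): a world point X has camera coordinates R X + t. Camera axes: x right, y down, z forward; pixel columns grow to the right and rows downward; lengths in m; the calibration is good to about 2 mm. A picture is of the moment at which its call begins.
- ticket.hand_in(): hands the job in; it is judged then, once.
Trained networks look in a picture, given as the dict that the camera call returned (one of the last four; its "shot" number tells which), for a name from the list of things; names that differ only in an ending like _2 or _b are one class to them, and where a whole thing is asked for, a point or a joint stands for the part that bears it (a point fixed in the world has none). Each returns a list of dicts, best first, with "conf" (0 to 1); they miss things now and then, are a little off and sometimes report something else, mostly with a low value. They report only what shows in the picture. A call takes as long as a camera call. They do not tell look-alikes from the thing itself.
- boxes_of(query, picture): "position" ([x, y, z] in m, in world coordinates, good to about 4 mm: the middle of the surface that is visible of it).
- outline_of(query, picture): "region" (420x560 bool, what is visible of it).
The state is a dict: "clock": time; "joint_pos": joint angles; "joint_velocities": joint speeds; "tau": joint torques, N m; "position": TCP position; "ee_rot": TCP orientation; "ft_force": force on the tool from outside, world axes, zero at the start; "torque": the same for the moment, N m; "grip_width": opening from 0.0 (shut) to 1.0 (fully open); "grasp_force": force on a finger pad.
Only numpy, scipy, OpenCV 4.12 (cv2) and the standard library are available. Lean on these libraries where they do the work, as an engineer would, in place of code of your own. Each camera call takes 0.05 s, during which the arm holds its last target. There are 200 camera calls.

## Working session

There is one attempt and no reset: what is moved stays moved. The work goes in short steps, Python scripts to look and compute and a tool call to move; the robot and the scene stay as the last step left them, time stands still between calls to the robot, and variables do not carry over. Pictures are saved under pics/ and viewed, at most 10 in all, crops included, and the job is handed in when it is done.

Besides the shell and the picture viewer there is one more tool, called after "Call:" by a JSON object that holds its "fn" and its "kwargs". carry_out: Moves the arm, as the interface text tells. Its arguments: {"type":"object","properties":{"deltas":{"type":"array","items":{"type":"array","items":{"type":"number"}}},"force":{"type":"number"}},"required":["deltas"]}

```bash
mkdir -p pics; ls; cat > h.py <<'E'
import numpy as np, cv2
from workcell import manip, camera, ticket, boxes_of, outline_of
from scipy.spatial.transform import Rotation as Rn
def cloud(p):
    h,w=p["depth"].shape; f=h/2/np.tan(np.radians(p["vertical_fov"])/2)
    u,v=np.meshgrid(np.arange(w),np.arange(h)); d=p["depth"]
    X=np.stack([(u-p["cx"])/f*d,(v-p["cy"])/f*d,d],-1)
    return (X-p["t"])@np.asarray(p["R"])
E
python3 - <<'E'
from h import *
s=camera("scene");t=camera("top")
cv2.imwrite("pics/a.png",s["img"][...,::-1]);cv2.imwrite("pics/b.png",t["img"][...,::-1])
for n,p in(("scene",s),("top",t)):
  for q in["interrupter","battery_a","d_cell","film_cap","multimeter","screwdriver","glass_jar","insulator","wire_spool"]:
    print(n,q,[(np.round(b["position"],3).tolist(),round(b["conf"],2)) for b in boxes_of(q,p)][:4])
o=manip.get_obs();print({k:np.round(v,3).tolist() for k,v in o.items()})
for p in(s,t): print(p["R"],p["t"],p["vertical_fov"])
E
```

```text
pics
scene interrupter [([0.692, -0.05, 0.059], 0.69)]
scene battery_a [([0.466, -0.189, 0.015], 0.69), ([0.58, 0.217, 0.016], 0.68), ([0.484, 0.2, 0.018], 0.51), ([0.503, 0.394, 0.058], 0.46)]
scene d_cell [([0.445, 0.074, 0.039], 0.75)]
scene film_cap [([0.661, 0.307, 0.036], 0.9), ([0.444, 0.071, 0.04], 0.7)]
scene multimeter [([0.65, -0.306, 0.035], 0.73)]
scene screwdriver [([0.425, -0.059, 0.025], 0.56)]
scene glass_jar [([0.505, 0.391, 0.057], 0.67), ([0.698, -0.045, 0.056], 0.59)]
scene insulator [([0.489, -0.396, 0.028], 0.82), ([0.464, -0.19, 0.015], 0.73)]
scene wire_spool [([0.374, 0.328, 0.035], 0.63)]
top interrupter [([0.657, -0.06, 0.058], 0.89)]
top battery_a [([0.477, 0.198, 0.019], 0.77), ([0.458, -0.19, 0.02], 0.76), ([0.576, 0.217, 0.016], 0.54)]
top d_cell [([0.427, 0.066, 0.057], 0.49)]
top film_cap []
top multimeter [([0.633, -0.314, 0.033], 0.96)]
top screwdriver [([0.416, -0.07, 0.02], 0.72)]
top glass_jar [([0.481, 0.379, 0.082], 0.74)]
top insulator [([0.47, -0.397, 0.037], 0.87), ([0.48, 0.383, 0.082], 0.44)]
top wire_spool [([0.356, 0.326, 0.037], 0.8)]
{'clock': 1.0, 'joint_pos': [1.3, 0.332, -0.065, 1.46, 0.022, 1.35, -0.088], 'joint_velocities': [0.0, -0.0, -0.0, 0.001, -0.002, 0.002, -0.002], 'tau': [-0.001, -62.525, 0.049, -39.184, 0.016, 0.002, 0.0], 'position': [0.153, -0.606, 0.253], 'ee_rot': [0.992, 0.124, 0.0, 0.0], 'ft_force': [0.884, -0.468, -0.143], 'torque': [0.028, -0.006, 0.056], 'grasp_force': 0.0, 'grip_width': 0.999}
[[-0.37805692  0.92571513 -0.01115581]
 [ 0.60400763  0.23750535 -0.76076671]
 [-0.70160369 -0.29435132 -0.64892955]] [ 0.19361921 -0.26947445  1.36366221] 53.68373870945274
[[ 0.0121952  -0.99982216 -0.01438497]
 [-0.99404376 -0.01056413 -0.10846842]
 [ 0.10829717  0.01562209 -0.99399581]] [0.00130901 0.5100436  0.94054573] 55.42704762642655
```

View pics/a.png

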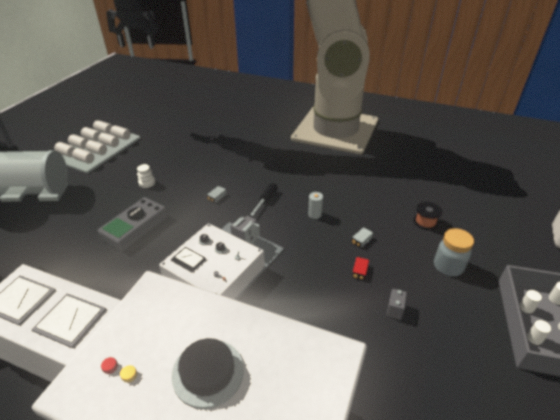

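View pics/b.png

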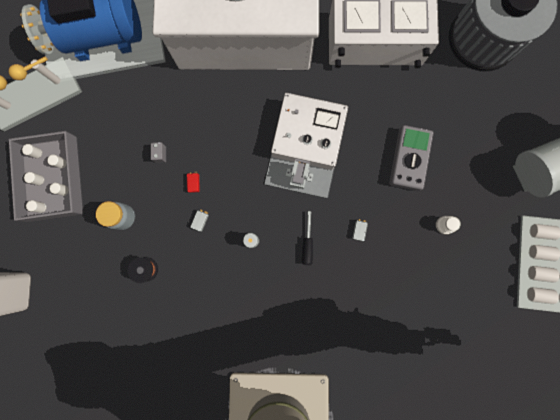

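The scene view shows two silver batteries, at about px (217,194) and (362,237), with the red look-alike at (361,268). In the top view they are at (360,230) and (200,220), the red one is at (193,182), and the magazine is at about (298,175).

```bash
python3 - <<'E'
from h import *
t=camera("top");s=camera("scene");P=cloud(t)
for n,p in(("top",t),("scene",s)):
  C=cloud(p)
  for b in outline_of("battery_a",p)[:3]:
    m=b["region"]; q=C[m]; k=q[(q[:,2]>.011)&(q[:,2]<.024)]
    r=cv2.minAreaRect((k[:,:2]*1000).astype(np.float32)); c=p["img"][m].mean(0)
    print(n,round(b["conf"],2),len(k),np.round(k.mean(0),4),np.round(np.median(k[:,2]),4),"rect",np.round(r[0],1),np.round(r[1],1),round(r[2],1),c.round())
C=P; m=outline_of("interrupter",t)[0]["region"]; q=C[m]
print(np.histogram(q[:,2],bins=np.arange(-.005,.08,.005)))
for lo,hi in((.051,.061),):
  mm=(m&(C[...,2]>lo)&(C[...,2]<hi)).astype(np.uint8)
  n,l,st,ce=cv2.connectedComponentsWithStats(mm)
  j=1+np.argmax(st[1:,4]); k=C[l==j]; r=cv2.minAreaRect((k[:,:2]*1000).astype(np.float32)); print("case top",len(k),r)
k=C[m]; r=cv2.minAreaRect((k[:,:2]*1000).astype(np.float32)); print("all",r)
im=t["img"][...,::-1]
cr=[cv2.resize(im[v:v+40,u:u+40],(260,260),interpolation=cv2.INTER_CUBIC) for v,u in((200,180),(210,340),(150,278))]
cv2.imwrite("pics/c.png",np.hstack(cr))
E
```

```text
top 0.78 206 [0.5711 0.2197 0.0174] 0.0174 rect [571.8 219.4] [46.7 27.4] 0.3 [191.  42.  39.]
top 0.62 209 [0.4764 0.2002 0.0175] 0.0178 rect [477.4 200.5] [26.6 48. ] 68.6 [176. 177. 171.]
top 0.58 188 [ 0.4551 -0.1907  0.0177] 0.0179 rect [ 455.9 -191.2] [25.4 44.5] 78.6 [181. 183. 178.]
scene 0.82 190 [0.5786 0.2181 0.0159] 0.016 rect [576.4 217.9] [47.5 24. ] 2.8 [166.  55.  48.]
scene 0.6 177 [0.482  0.1996 0.0157] 0.0159 rect [480.3 199.5] [26.7 48.1] 67.9 [135. 135. 126.]
scene 0.57 188 [ 0.4289 -0.0644  0.0181] 0.0181 rect [439.3 -66.2] [ 24.8 127.8] 89.8 [58. 58. 56.]
(array([  31,  870,  505,   24,   27,   29,   24,   28,   36,   50,   53,
        760, 2622,  503,  257,  130]), array([-0.005,  0.   ,  0.005,  0.01 ,  0.015,  0.02 ,  0.025,  0.03 ,
        0.035,  0.04 ,  0.045,  0.05 ,  0.055,  0.06 ,  0.065,  0.07 ,
        0.075]))
case top 3448 ((696.361083984375, -66.38797760009766), (155.7558135986328, 153.0279998779297), 77.83030700683594)
all ((599.02197265625, -44.83708190917969), (166.45016479492188, 394.6160583496094), 77.93179321289062)
```

View pics/c.png

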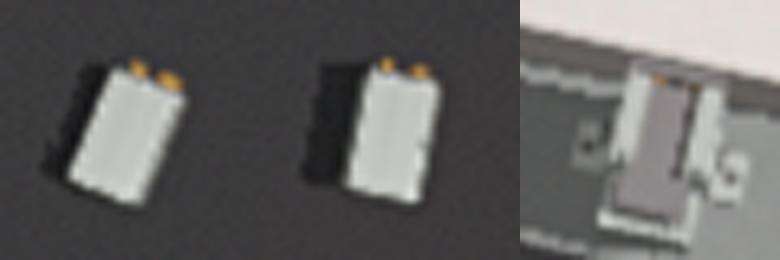

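The left and right crops show both batteries with their brass studs towards world +x (left yaw about -21°, right about -11°). The right crop shows the empty magazine opening toward the robot, yaw about -12°.

Call:
{"fn": "carry_out", "kwargs": {"deltas": [[0.3,-0.25,0,0,1],[0.6,-0.5,0,0,1],[0.9,-0.75,0,0,1],[0.9,-0.75,0,0,1]]}}

```text
clock: 1.75
position: [0.2602, -0.4603, 0.254]
ee_rot: [0.992, 0.127, 0.001, 0.0]
ft_force: [-0.7, 0.0, -0.3]
grip_width: 1.0
grasp_force: 0.0
```

Call:
{"fn": "carry_out", "kwargs": {"deltas": [[0.3,-0.25,0,0,1],[0.6,-0.5,-0.0,0,1],[0.9,-0.75,0,0,1],[0.9,-0.75,0,0,1]]}}

```text
clock: 2.25
position: [0.3624, -0.3185, 0.2538]
ee_rot: [0.992, 0.127, 0.001, 0.0]
ft_force: [-0.2, -0.4, -0.2]
grip_width: 1.001
grasp_force: 0.0
```

Call:
{"fn": "carry_out", "kwargs": {"deltas": [[0.3,-0.25,0,0.3,1],[0.5,-0.5,0,0.6,1],[0.7,-0.71,0,0.86,1],[0.7,-0.71,0,0.86,1]]}}

```text
clock: 2.75
position: [0.4367, -0.1909, 0.2535]
ee_rot: [0.995, -0.1, 0.0, -0.0]
ft_force: [-0.9, -0.4, 0.4]
grip_width: 1.0
grasp_force: 0.0
```

```bash
cat >> h.py <<'E'
def state():
    o=manip.get_obs(); R=Rn.from_quat(o["ee_rot"]).as_matrix()
    return o,np.array(o["position"]),R,np.arctan2(R[1,0],R[0,0])
def go(xy,z=None,yaw=None):
    o,p,R,y=state(); d=np.array([xy[0],xy[1],p[2] if z is None else z])-p
    print("t",round(o["clock"],2),"p",p.round(4),"yaw",round(np.degrees(y),2),"F",np.round(o["ft_force"],1),"-> frac",(R.T@d/.15).round(3),"spin",None if yaw is None else round(-np.degrees(yaw-y)/30,3))
def rect(q):
    r=cv2.minAreaRect((q[:,:2]*1000).astype(np.float32)); return r
E
python3 - <<'E'
from h import *
go((.457,-.191),.2,np.radians(-11.8))
w=camera("wrist");print(w["R"],w["t"],w["vertical_fov"]); C=cloud(w)
cv2.imwrite("pics/d.png",w["img"][...,::-1])
print("cam pos",-np.asarray(w["R"]).T@w["t"])
for q in("battery_a","interrupter"):
  for b in outline_of(q,w)[:3]:
    k=C[b["region"]];k=k[(k[:,2]>.011)];print(q,b["conf"],len(k),np.median(k[:,2]),rect(k))
E
```

```text
t 2.75 p [ 0.4367 -0.1909  0.2535] yaw -11.49 F [-0.9 -0.4  0.4] -> frac [ 0.132 -0.027  0.357] spin 0.01
[[-0.19946797 -0.97990371  0.00111795]
 [-0.92618413  0.18890519  0.32633998]
 [-0.31999295  0.06405895 -0.9452518 ]] [-0.10075763  0.39844376  0.53397411] 62.36320563379261
cam pos [ 0.51980231 -0.20820668  0.3748245 ]
battery_a 0.73 1150 0.017983046391325048 ((477.81182861328125, -198.8515167236328), (25.34410285949707, 86.03877258300781), 77.76070404052734)
interrupter 0.58 6797 0.0637024099555117 ((585.6127319335938, -95.83477783203125), (249.4351806640625, 74.93922424316406), 76.36687469482422)
```

View pics/d.png

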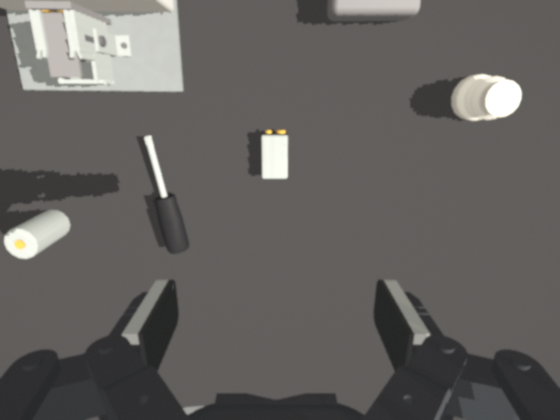

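The wrist view shows the right battery at px (275,155) with its studs up and square to the gripper. The magazine is at the upper left, near (65,45).

```bash
cat >> h.py <<'E'
def batt(p,lo=.013,hi=.022):
    C=cloud(p);out=[]
    for b in outline_of("battery_a",p)[:3]:
        m=(b["region"]&(C[...,2]>lo)&(C[...,2]<hi)).astype(np.uint8)
        n,l,st,ce=cv2.connectedComponentsWithStats(m)
        if n<2: continue
        k=C[l==1+np.argmax(st[1:,4])]; r=rect(k); out.append(r)
        print("batt",round(b["conf"],2),len(k),k.mean(0).round(4),np.round(np.median(k[:,2]),4),np.round(r[0],1),np.round(r[1],1),round(r[2],1),p["img"][b["region"]].mean(0).round())
    return out
E
python3 - <<'E'
from h import *
w=camera("wrist");batt(w)
E
```

```text
batt 0.73 1127 [ 0.4587 -0.1944  0.0179] 0.018 [ 459.1 -194.5] [25.2 48.3] 77.7 [241. 242. 227.]
```

Call:
{"fn": "carry_out", "kwargs": {"deltas": [[0,-0.01,0.35,0.03,1],[0,-0.01,0.7,0.03,1],[0,-0.01,1,0.03,1],[0,-0.01,1,0.03,1]]}}

```text
clock: 3.5
position: [0.4335, -0.1912, 0.1009]
ee_rot: [0.994, -0.109, -0.003, -0.001]
ft_force: [-0.5, -0.5, 1.0]
grip_width: 1.0
grasp_force: 0.0
```

```bash
python3 - <<'E'
from h import *
w=camera("wrist");r=batt(w)
for a in r:
  c=np.array(a[0])/1000; y=np.radians(-12.3); go(c-.0225*np.array([np.cos(y),np.sin(y)]),.024,y)
cv2.imwrite("pics/e.png",w["img"][...,::-1])
E
```

```text
batt 0.77 3127 [ 0.4595 -0.1946  0.0179] 0.018 [ 459.3 -194.3] [26.3 48.4] 78.3 [236. 236. 221.]
t 3.6 p [ 0.4363 -0.1919  0.1046] yaw -12.54 F [ 1.1 -0.4  0.4] -> frac [ 0.003 -0.017  0.537] spin -0.008
```

View pics/e.png

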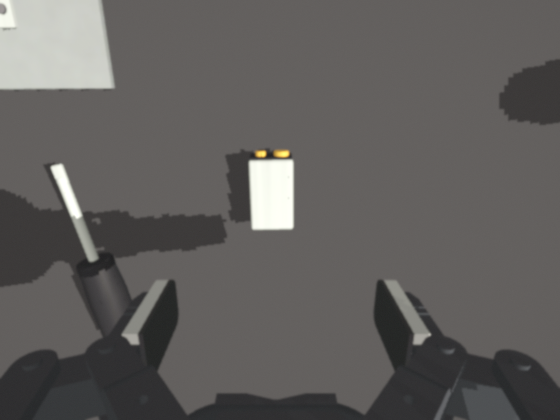

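The battery is at px (271,192), centred between the open pads, with the studs away. Next I descend and grip near the plain end.

Call:
{"fn": "carry_out", "kwargs": {"deltas": [[0,-0.017,0.25,0,1],[0,-0.017,0.45,0,1],[0,-0.017,0.53,0,1],[0,-0.017,0.535,0,1],[0,-0.017,0.535,0,0],[0,-0.017,0.535,0,-0.6],[0,-0.017,0.535,0,-1],[0,-0.017,0.535,0,-1],[0,-0.017,0.535,0,-1],[0,-0.017,0.535,0,-1]], "force": 70}}

```text
clock: 4.85
position: [0.4367, -0.1888, 0.0238]
ee_rot: [0.994, -0.109, 0.0, 0.0]
ft_force: [-2.1, 0.0, 8.0]
grip_width: 0.287
grasp_force: 68.8
```

Call:
{"fn": "carry_out", "kwargs": {"deltas": [[0,0,-0.2,0,-1],[0,0,-0.5,0,-1],[0,0,-0.8,0,-1],[0,0,-0.8,0,-1],[0,0,-0.8,0,-1]]}}

```text
clock: 5.48
position: [0.436, -0.1886, 0.1425]
ee_rot: [0.994, -0.109, -0.0, 0.0]
ft_force: [-0.3, 0.5, -1.5]
grip_width: 0.284
grasp_force: 69.1
```

```bash
python3 - <<'E'
from h import *
go((0.58,-.04))
w=camera("wrist");o,p,R,y=state();C=cloud(w)
cv2.imwrite("pics/f.png",w["img"][...,::-1])
T=(C-p)@R  # tool frame
for b in outline_of("battery_a",w)[:3]:
  k=T[b["region"]&(C[...,2]>0.05)]
  if len(k)>50: print("held",b["conf"],len(k),np.percentile(k,[1,50,99],axis=0).round(4).tolist())
b=[b for b in outline_of("interrupter",w)][:1]
if b:
  k=C[b[0]["region"]]; print("int",b[0]["conf"],np.histogram(k[:,2],bins=np.arange(-.005,.09,.005))[0])
E
```

```text
t 5.47 p [ 0.436  -0.1886  0.1425] yaw -12.51 F [-0.3  0.5 -1.5] -> frac [ 7.230e-01 -1.175e+00 -1.000e-03] spin None
held 0.55 7231 [[0.0006, -0.0122, 0.0039], [0.0274, 0.0004, 0.0054], [0.0476, 0.0131, 0.0176]]
int 0.87 [  21 7329 2444  171  374  415  434  387  501  568  246    1    0    0
    0    0    0    0]
```

View pics/f.png

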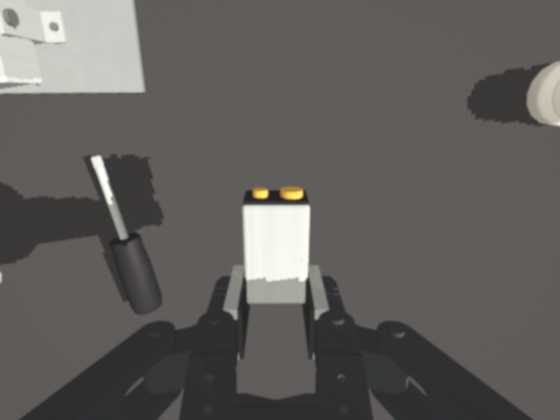

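The battery is held squarely at px (276,245), studs up in the image. Now to the magazine front.

Call:
{"fn": "carry_out", "kwargs": {"deltas": [[0.1,-0.35,0,0,-1],[0.2,-0.75,0,0,-1],[0.2,-1,0,0,-1],[0.2,-1,0,0,-1]]}}

```text
clock: 6.12
position: [0.4982, -0.0451, 0.1422]
ee_rot: [0.994, -0.106, -0.001, -0.001]
ft_force: [-0.6, 0.4, 0.0]
grip_width: 0.285
grasp_force: 69.1
```

Call:
{"fn": "carry_out", "kwargs": {"deltas": [[0,-0.165,0,0,-1],[0,-0.165,0,0,-1],[0,-0.165,0,0,-1]]}}

```text
clock: 6.5
position: [0.5031, -0.0258, 0.1425]
ee_rot: [0.994, -0.109, -0.0, 0.0]
ft_force: [0.7, -0.3, -1.1]
grip_width: 0.285
grasp_force: 69.1
```

```bash
python3 - <<'E'
from h import *
w=camera("wrist");o,p,R,y=state();C=cloud(w)
go((.5039,-.0248)); np.savez("w1.npz",C=C,img=w["img"],p=p,R=R)
cv2.imwrite("pics/g.png",w["img"][...,::-1])
# predicted interrupter frame
yi=np.radians(-12.2);Ri=np.array([[np.cos(yi),-np.sin(yi)],[np.sin(yi),np.cos(yi)]])
L=C.copy();L[...,:2]=(C[...,:2]-[.5869,-.0429])@Ri
for v in range(0,230,10):
  print(v,[tuple((L[v,u]*1000).round().astype(int)) for u in range(200,360,16)])
E
```

```text
t 6.55 p [ 0.5031 -0.0259  0.1426] yaw -12.59 F [-0.6  0.1 -0.5] -> frac [ 0.003 -0.008 -0.   ] spin None
0 [(np.int64(44), np.int64(37), np.int64(56)), (np.int64(44), np.int64(29), np.int64(56)), (np.int64(44), np.int64(20), np.int64(58)), (np.int64(44), np.int64(12), np.int64(56)), (np.int64(44), np.int64(4), np.int64(56)), (np.int64(44), np.int64(-5), np.int64(56)), (np.int64(44), np.int64(-13), np.int64(55)), (np.int64(44), np.int64(-22), np.int64(56)), (np.int64(44), np.int64(-30), np.int64(56)), (np.int64(44), np.int64(-38), np.int64(57))]
10 [(np.int64(40), np.int64(38), np.int64(55)), (np.int64(40), np.int64(29), np.int64(56)), (np.int64(40), np.int64(20), np.int64(56)), (np.int64(40), np.int64(12), np.int64(55)), (np.int64(40), np.int64(4), np.int64(56)), (np.int64(39), np.int64(-5), np.int64(57)), (np.int64(39), np.int64(-13), np.int64(56)), (np.int64(39), np.int64(-22), np.int64(56)), (np.int64(40), np.int64(-30), np.int64(55)), (np.int64(40), np.int64(-39), np.int64(54))]
20 [(np.int64(38), np.int64(41), np.int64(41)), (np.int64(38), np.int64(32), np.int64(39)), (np.int64
[... 8576 characters left out ...]
np.int64(136)), (np.int64(-44), np.int64(-3), np.int64(138)), (np.int64(-45), np.int64(-10), np.int64(135)), (np.int64(-92), np.int64(-31), np.int64(0)), (np.int64(-91), np.int64(-44), np.int64(1)), (np.int64(-91), np.int64(-57), np.int64(1))]
220 [(np.int64(-99), np.int64(60), np.int64(1)), (np.int64(-99), np.int64(46), np.int64(2)), (np.int64(-99), np.int64(34), np.int64(1)), (np.int64(-48), np.int64(9), np.int64(137)), (np.int64(-48), np.int64(3), np.int64(137)), (np.int64(-48), np.int64(-3), np.int64(137)), (np.int64(-48), np.int64(-10), np.int64(137)), (np.int64(-100), np.int64(-31), np.int64(0)), (np.int64(-99), np.int64(-44), np.int64(2)), (np.int64(-100), np.int64(-57), np.int64(1))]
```

View pics/g.png

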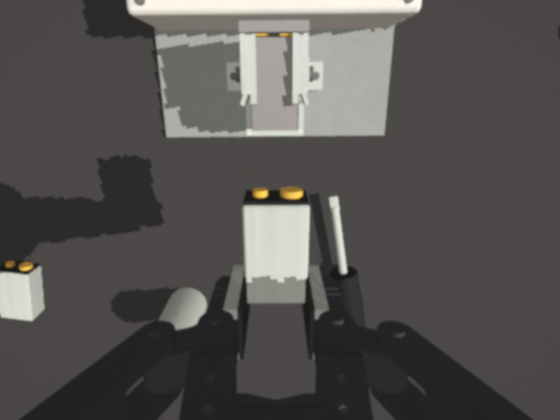

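The picture shows the magazine ahead, px (243-308, 25-135), with the held battery at (276,240) roughly in line with it. H looks close to 67.5 mm.

```bash
python3 - <<'E'
from h import *
d=np.load("w1.npz");C,p,R=d["C"],d["p"],d["R"]
yi=np.radians(-12.2);Ri=np.array([[np.cos(yi),-np.sin(yi)],[np.sin(yi),np.cos(yi)]])
L=C.copy();L[...,:2]=(C[...,:2]-[.5869,-.0429])@Ri;L*=1000
def sel(x0,x1,y0,y1,z0,z1):
  m=(L[...,0]>x0)&(L[...,0]<x1)&(L[...,1]>y0)&(L[...,1]<y1)&(L[...,2]>z0)&(L[...,2]<z1);return L[m]
def rows(k,ax,step=6):
  for a in np.arange(k[:,ax].min(),k[:,ax].max(),step):
    q=k[(k[:,ax]>=a)&(k[:,ax]<a+step)]
    if len(q)>5: print("  ",round(a,1),"ext",np.round([q[:,1-ax].min(),q[:,1-ax].max()],1),"z",np.median(q[:,2]).round(1),len(q))
print("lips/plate top");rows(sel(-30,26,-22,22,60,76),0)
print("lips only");rows(sel(-12,26,-22,22,69,76),0)
print("edges 48");rows(sel(-32,-10,-22,22,44,52),0,5);
print("base front");rows(sel(-50,-20,-78,78,3,7),1,20)
print("base sides");rows(sel(-30,20,-90,90,3,7),0,10)
print("case front edge");rows(sel(25,60,-60,60,53,59),1,20)
o=d["p"];T=(C-p)@R*1000
m=(L[...,2]>125)&(abs(T[...,1])<18)&(T[...,0]>15)&(T[...,0]<60)
k=T[m];k[:,2]*=1;print("held");rows(k,0,4)
b=(np.array([0,0])*0)
E
```

```text
lips/plate top
   -21.6 ext [-13.4  11.1] z 66.3 495
   -15.6 ext [-13.9  10.9] z 66.3 532
   -9.6 ext [-19.4  16.8] z 66.7 612
   -3.6 ext [-18.2  15.8] z 67.2 756
   2.4 ext [-18.6  15.9] z 67.3 814
   8.4 ext [-18.5  15.7] z 67.2 823
   14.4 ext [-18.5  15.9] z 67.2 878
   20.4 ext [-18.5  15.7] z 67.6 782
lips only
   -7.7 ext [-19.4  16.8] z 71.1 244
   -1.7 ext [-18.6  15.9] z 70.7 368
   4.3 ext [-18.6  15.9] z 70.7 360
   10.3 ext [-18.5  15.9] z 70.8 391
   16.3 ext [-18.4  15.9] z 70.8 399
   22.3 ext [-18.5  15.6] z 70.7 242
edges 48
   -25.9 ext [-18.2  15.4] z 48.3 268
   -20.9 ext [-18.7  15.9] z 48.0 100
   -15.9 ext [-18.6  15.7] z 48.1 100
   -10.9 ext [-18.5  15.5] z 48.5 17
base front
   -78.0 ext [-31.4 -20.4] z 4.7 434
   -58.0 ext [-32.  -20.3] z 4.6 458
   -38.0 ext [-31.8 -20.2] z 4.6 375
   -18.0 ext [-31.7 -31.3] z 4.7 27
   2.0 ext [-31.5 -20. ] z 4.6 79
   22.0 ext [-32.1 -20.5] z 4.5 441
   42.0 ext [-32.  -20.3] z 4.5 455
   62.0 ext [-31.9 -20.2] z 4.6 369
base sides
   -30.0 ext [-81.5  78.5] z 4.6 2239
   -20.0 ext [-81.6  78.6] z 4.6 2373
   -10.0 ext [-81.6  78.8] z 4.6 2314
   0.0 ext [-81.8  81.9] z 4.6 2156
   10.0 ext [-81.5  78.7] z 4.7 2224
case front edge
   -60.0 ext [37.8 44. ] z 56.3 538
   -40.0 ext [37.7 44.1] z 56.2 548
   -20.0 ext [26.8 44.4] z 56.2 574
   0.0 ext [26.8 44.4] z 56.2 568
   20.0 ext [37.7 44.7] z 56.2 578
   40.0 ext [37.7 44.9] z 56.2 592
held
   15.0 ext [-18.  18.] z -55.5 5047
   19.0 ext [-12.7  13.5] z 5.9 562
   23.0 ext [-13.   13.6] z 6.0 582
   27.0 ext [-12.8  13.5] z 6.0 618
   31.0 ext [-12.7  13.3] z 6.0 617
   35.0 ext [-12.9  13.2] z 5.9 625
   39.0 ext [-12.8  13.5] z 6.1 699
   43.0 ext [-12.4  13. ] z 9.6 831
   47.0 ext [-8.8 11. ] z 13.9 135
```

Call:
{"fn": "carry_out", "kwargs": {"deltas": [[0.1,0,0,-0.01,-1],[0.18,0,0,-0.01,-1],[0.18,0,0.1,-0.01,-1],[0.18,0,0.2,-0.01,-1],[0.18,0,0.31,-0.01,-1],[0.18,0,0.31,-0.01,-1],[0.18,0,0.31,-0.01,-1]], "force": 90}}

```text
clock: 7.42
position: [0.53, -0.0302, 0.0967]
ee_rot: [0.994, -0.106, 0.0, 0.0]
ft_force: [0.6, 0.6, -0.4]
grip_width: 0.285
grasp_force: 91.5
```

Call:
{"fn": "carry_out", "kwargs": {"deltas": [[0,0,0.03,0,-1],[0,0,0.06,0,-1],[0,0,0.09,0,-1],[0,0,0.12,0,-1],[0,0,0.12,0,-1],[0,0,0.12,0,-1]]}}

```text
clock: 8.18
position: [0.53, -0.0304, 0.0787]
ee_rot: [0.994, -0.106, 0.0, 0.0]
ft_force: [1.2, -0.6, 1.6]
grip_width: 0.278
grasp_force: 91.9
```

Call:
{"fn": "carry_out", "kwargs": {"deltas": [[0,0,0.02,0,-1],[0,0,0.035,0,-1],[0,0,0.035,0,-1],[0,0,0.035,0,-1]]}}

```text
clock: 8.68
position: [0.53, -0.0304, 0.0734]
ee_rot: [0.994, -0.106, 0.0, 0.0]
ft_force: [0.8, 0.3, 2.7]
grip_width: 0.276
grasp_force: 92.0
```

```bash
python3 - <<'E'
from h import *
w=camera("wrist");o,p,R,y=state();C=cloud(w);go(p[:2]);print(o["torque"])
cv2.imwrite("pics/i.png",w["img"][...,::-1])
T=(C-p)@R*1000
m=(C[...,2]>.05)&(abs(T[...,1])<14)&(T[...,0]>15)&(T[...,0]<60)&(T[...,2]>0)
k=T[m]
for a in range(15,60,4):
  q=k[(k[:,0]>=a)&(k[:,0]<a+4)&(abs(k[:,1])<8)]
  if len(q): print(a,len(q),np.median(q[:,2]).round(1),np.percentile(q[:,0],98).round(1))
E
```

```text
t 8.72 p [ 0.53   -0.0304  0.0734] yaw -12.21 F [-0.3 -0.1  2.8] -> frac [0. 0. 0.] spin None
[-0.08051424 -0.19445696  0.00333426]
15 337 5.8 18.9
19 347 5.8 22.9
23 352 5.8 26.9
27 374 5.7 30.9
31 373 5.8 34.9
35 391 5.6 38.9
39 434 5.8 42.9
43 680 10.4 46.9
47 351 22.6 50.7
51 246 22.8 54.9
55 235 22.9 58.8
59 62 23.0 60.0
```

View pics/i.png

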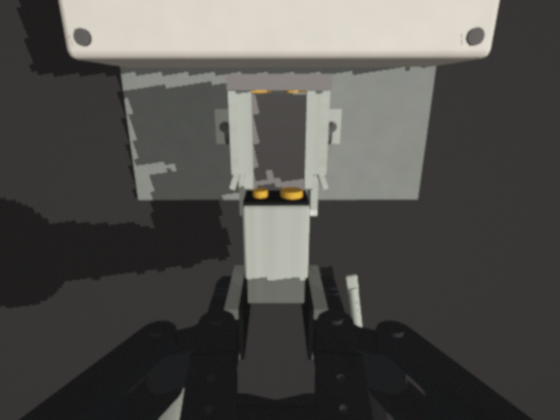

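```bash
cat >> h.py <<'E'
def align():
    w=camera("wrist");o,p,R,y=state();C=cloud(w);T=(C-p)@R*1000; Z=C[...,2]*1000
    def ext(x0,x1,z0,z1,n):
        m=(T[...,0]>x0)&(T[...,0]<x1)&(abs(T[...,1])<22)&(Z>z0)&(Z<z1); rows=[]
        for v in range(420):
            q=T[v][m[v]]
            if len(q)>12: rows.append([q[:,0].mean(),q[:,1].min(),q[:,1].max()])
        r=np.array(rows)
        if len(r): print(n,"x",r[:,0].min().round(),r[:,0].max().round(),"y",np.median(r[:,1:],0).round(2),"mid",np.median(r[:,1:].mean(1)).round(2),"slope deg",np.degrees(np.polyfit(r[:,0],r[:,1:].mean(1),1)[0]).round(2))
    return ext
E
python3 - <<'E'
from h import *
e=align()
e(16,40,64,80,"batt");e(60,90,69,75,"lips");
E
```

```text
batt x 16.0 40.0 y [-12.54  13.22] mid 0.39 slope deg -0.3
lips x 60.0 90.0 y [-15.65  18.53] mid 1.44 slope deg -0.08
```

Call:
{"fn": "carry_out", "kwargs": {"deltas": [[0,0.007,0,0,-1],[0,0.007,0.006,0,-1],[0,0.007,0.012,0,-1],[0,0.007,0.012,0,-1],[0,0.007,0.012,0,-1],[0,0.007,0.012,0,-1]]}}

```text
clock: 9.52
position: [0.5297, -0.0314, 0.0715]
ee_rot: [0.994, -0.106, 0.0, 0.0]
ft_force: [0.1, 1.6, 2.0]
grip_width: 0.279
grasp_force: 92.0
```

Call:
{"fn": "carry_out", "kwargs": {"deltas": [[0,0,0.004,0,-1],[0,0,0.004,0,-1],[0,0,0.004,0,-1]]}}

```text
clock: 9.9
position: [0.5296, -0.0313, 0.0711]
ee_rot: [0.994, -0.106, -0.0, 0.0]
ft_force: [-2.7, 1.2, 5.4]
grip_width: 0.279
grasp_force: 92.5
```

Call:
{"fn": "carry_out", "kwargs": {"deltas": [[0,0,0.004,0,-1],[0,0,0.004,0,-1],[0,0,0.004,0,-1]]}}

```text
clock: 10.28
position: [0.5296, -0.0313, 0.0708]
ee_rot: [0.994, -0.106, -0.0, 0.0]
ft_force: [-2.8, 0.9, 10.2]
grip_width: 0.28
grasp_force: 93.1
```

Call:
{"fn": "carry_out", "kwargs": {"deltas": [[0,0,-0.01,0,-1],[0,0,-0.01,0,-1],[0.015,0,-0.01,0,-1],[0.03,0,-0.01,0,-1],[0.045,0,-0.01,0,-1],[0.06,0,-0.01,0,-1],[0.08,0,-0.01,0,-1],[0.08,0,-0.01,0,-1]]}}

```text
clock: 11.28
position: [0.5418, -0.0341, 0.0719]
ee_rot: [0.994, -0.106, 0.0, 0.0]
ft_force: [-0.1, -0.3, 2.4]
grip_width: 0.28
grasp_force: 92.0
```

Call:
{"fn": "carry_out", "kwargs": {"deltas": [[0.02,0,0,0,-1],[0.04,0,0,0,-1],[0.06,0,0,0,-1],[0.08,0,0,0,-1],[0.1,0,0,0,-1],[0.1,0,0,0,-1]]}}

```text
clock: 12.02
position: [0.5565, -0.0372, 0.0719]
ee_rot: [0.994, -0.106, 0.0, -0.0]
ft_force: [0.4, -0.1, 3.1]
grip_width: 0.28
grasp_force: 92.0
```

Call:
{"fn": "carry_out", "kwargs": {"deltas": [[0.015,0,0,0,-1],[0.03,0,0,0,-1],[0.045,0,0,0,-1],[0.053,0,0,0,-1],[0.053,0,0,0,-1]]}}

```text
clock: 12.65
position: [0.564, -0.0388, 0.0719]
ee_rot: [0.994, -0.106, 0.0, -0.0]
ft_force: [-0.6, 0.2, 2.9]
grip_width: 0.281
grasp_force: 92.0
```

Call:
{"fn": "carry_out", "kwargs": {"deltas": [[0.006,0,0,0,-1],[0.012,0,0,0,-1],[0.014,0,0,0,-1],[0.014,0,0,0,-1]]}}

```text
clock: 13.15
position: [0.5659, -0.0392, 0.0718]
ee_rot: [0.994, -0.106, 0.0, 0.0]
ft_force: [-2.4, 0.5, 2.5]
grip_width: 0.278
grasp_force: 92.0
```

Call:
{"fn": "carry_out", "kwargs": {"deltas": [[0.004,0,0,0,-1],[0.004,0,0,0,-1],[0.004,0,0,0,-1]]}}

```text
clock: 13.52
position: [0.5665, -0.0393, 0.0718]
ee_rot: [0.994, -0.106, 0.0, 0.0]
ft_force: [-2.0, 1.4, 2.8]
grip_width: 0.278
grasp_force: 92.0
```

Call:
{"fn": "carry_out", "kwargs": {"deltas": [[0.004,0,0,0,-1],[0.004,0,0,0,-1],[0.004,0,0,0,-1]]}}

```text
clock: 13.9
position: [0.5669, -0.0394, 0.0718]
ee_rot: [0.994, -0.106, -0.0, 0.0]
ft_force: [-1.1, 0.8, 2.4]
grip_width: 0.285
grasp_force: 92.1
```

Call:
{"fn": "carry_out", "kwargs": {"deltas": [[0.003,0,0,0,-1],[0.003,0,0,0,-1],[0.003,0,0,0,-1]]}}

```text
clock: 14.28
position: [0.567, -0.0395, 0.0716]
ee_rot: [0.994, -0.106, -0.001, 0.0]
ft_force: [-5.4, 1.8, 4.0]
grip_width: 0.28
grasp_force: 92.2
```

Call:
{"fn": "carry_out", "kwargs": {"deltas": [[0,0,0,0,-0.4],[0,0,0,0,0],[0,0,0,0,0.5],[0,0,-0.1,0,1],[-0.1,0,-0.4,0,1],[-0.2,0,-0.6,0,1],[-0.3,0,-0.6,0,1],[-0.3,0,-0.6,0,1]]}}

```text
clock: 15.28
position: [0.5229, -0.0301, 0.1621]
ee_rot: [0.994, -0.106, 0.0, 0.0]
ft_force: [0.5, -0.2, 0.1]
grip_width: 0.999
grasp_force: 0.0
```

```bash
python3 - <<'E'
from h import *
y=np.radians(-21.4);go(np.array([.478,.2005])-.0225*np.array([np.cos(y),np.sin(y)]),.1,y)
w=camera("wrist");o,p,R,_=state();C=cloud(w)
cv2.imwrite("pics/j.png",w["img"][...,::-1])
yi=np.radians(-12.2);Ri=np.array([[np.cos(yi),-np.sin(yi)],[np.sin(yi),np.cos(yi)]])
L=C.copy();L[...,:2]=(C[...,:2]-[.5885,-.0447])@Ri;L*=1000
m=(abs(L[...,0])<40)&(abs(L[...,1])<9)&(L[...,2]>55)
k=L[m]
for a in range(-36,34,4):
  q=k[(k[:,0]>=a)&(k[:,0]<a+4)]
  if len(q): print(a,len(q),np.median(q[:,2]).round(1),q[:,0].min().round(1))
E
```

```text
t 15.28 p [ 0.5229 -0.0301  0.1621] yaw -12.19 F [ 0.5 -0.2  0.1] -> frac [-0.765 -1.464  0.412] spin 0.307
-24 138 67.8 -23.0
-20 179 67.9 -20.0
-16 199 67.8 -15.9
-12 177 67.8 -12.0
-8 205 67.8 -8.0
-4 207 67.8 -3.8
0 203 67.8 0.0
4 197 67.8 4.0
8 225 67.8 8.0
12 217 67.9 12.0
16 1164 283.3 16.5
20 197 66.9 20.3
24 242 73.2 24.3
28 127 73.6 28.1
```

View pics/j.png

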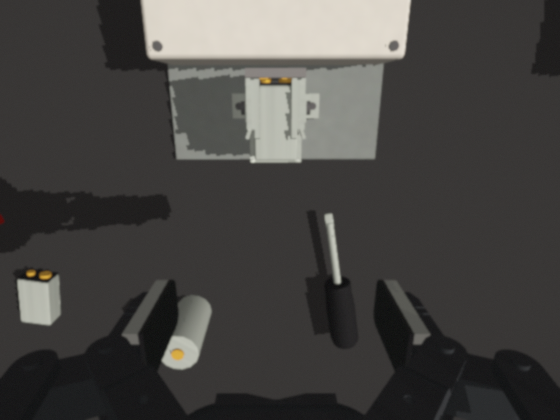

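The first battery lies level under the lips, px (275,120), with its plain end at x about -23, so it is home. The second battery is at (40,298).

Call:
{"fn": "carry_out", "kwargs": {"deltas": [[-0.2,-0.35,0,0,1],[-0.4,-0.7,0,0,1],[-0.55,-1,0,0,1],[-0.55,-1,0,0,1]]}}

```text
clock: 15.82
position: [0.4734, 0.1381, 0.1615]
ee_rot: [0.995, -0.103, -0.0, -0.001]
ft_force: [0.9, -0.9, 0.2]
grip_width: 0.997
grasp_force: 0.0
```

Call:
{"fn": "carry_out", "kwargs": {"deltas": [[-0.2,-0.3,0,0.15,1],[-0.215,-0.464,0.2,0.307,1],[-0.215,-0.464,0.4,0.307,1],[-0.215,-0.464,0.4,0.307,1],[-0.215,-0.464,0.4,0.307,1]]}}

```text
clock: 16.45
position: [0.4585, 0.2086, 0.1025]
ee_rot: [0.983, -0.186, 0.0, -0.0]
ft_force: [-0.3, 0.0, 0.1]
grip_width: 0.997
grasp_force: 0.0
```

```bash
python3 - <<'E'
from h import *
w=camera("wrist")
for a in batt(w):
  y=np.radians(-21.5);c=np.array(a[0])/1000; go(c-.0225*np.array([np.cos(y),np.sin(y)]),.0242,y)
E
```

```text
batt 0.79 2952 [0.4796 0.1987 0.0179] 0.018 [479.3 199. ] [26.4 47.7] 69.9 [238. 237. 223.]
batt 0.67 4533 [0.5734 0.2178 0.0179] 0.018 [573.8 218.6] [48.4 26.9] 3.5 [244.  55.  40.]
t 16.55 p [0.4587 0.2086 0.1029] yaw -21.48 F [0.  0.2 0.6] -> frac [-0.     0.01   0.525] spin 0.001
t 16.55 p [0.4587 0.2086 0.1029] yaw -21.48 F [0.  0.2 0.6] -> frac [ 0.539 -0.343  0.526] spin 0.001
```

Call:
{"fn": "carry_out", "kwargs": {"deltas": [[0,0.01,0.25,-0.03,1],[0,0.01,0.45,-0.03,1],[0,0.01,0.515,-0.03,1],[0,0.01,0.523,-0.03,1],[0,0.01,0.523,-0.03,0],[0,0.01,0.523,-0.03,-0.6],[0,0.01,0.523,-0.03,-1],[0,0.01,0.523,-0.03,-1],[0,0.01,0.523,-0.03,-1],[0,0.01,0.523,-0.03,-1]], "force": 90}}

```text
clock: 17.8
position: [0.4577, 0.2076, 0.0242]
ee_rot: [0.984, -0.178, 0.0, -0.0]
ft_force: [-2.4, -1.5, 8.7]
grip_width: 0.28
grasp_force: 88.5
```

Call:
{"fn": "carry_out", "kwargs": {"deltas": [[0,0,-0.2,0,-1],[0,0,-0.5,0,-1],[0,0,-0.8,0,-1],[0,0,-0.9,0,-1],[0,0,-0.9,0,-1]]}}

```text
clock: 18.42
position: [0.4575, 0.2075, 0.1587]
ee_rot: [0.984, -0.178, 0.001, -0.0]
ft_force: [0.3, 0.1, -0.7]
grip_width: 0.281
grasp_force: 88.6
```

```bash
python3 - <<'E'
from h import *
yi=np.radians(-12.2);go(np.array([.5885,-.0460])-.100*np.array([np.cos(yi),np.sin(yi)]),None,yi)
e=align();e(16,40,120,160,"batt")
E
```

```text
t 18.43 p [0.4575 0.2075 0.1587] yaw -20.52 F [ 0.3  0.1 -0.7] -> frac [0.75  1.373 0.   ] spin -0.277
batt x 16.0 40.0 y [-13.07  12.72] mid -0.2 slope deg 0.22
```

Call:
{"fn": "carry_out", "kwargs": {"deltas": [[0.2,0.35,0,0,-1],[0.4,0.7,0,0,-1],[0.55,1,0,0,-1],[0.55,1,0,0,-1]]}}

```text
clock: 18.98
position: [0.4811, 0.0336, 0.1563]
ee_rot: [0.983, -0.181, -0.001, 0.001]
ft_force: [0.3, 1.0, -0.4]
grip_width: 0.282
grasp_force: 88.7
```

Call:
{"fn": "carry_out", "kwargs": {"deltas": [[0.15,0.25,0,-0.15,-1],[0.2,0.373,0,-0.277,-1],[0.2,0.373,0.15,-0.277,-1],[0.2,0.373,0.25,-0.277,-1],[0.2,0.373,0.25,-0.277,-1]]}}

```text
clock: 19.6
position: [0.4892, -0.024, 0.119]
ee_rot: [0.994, -0.106, -0.002, 0.0]
ft_force: [0.4, -0.1, -0.3]
grip_width: 0.28
grasp_force: 88.6
```

```bash
python3 - <<'E'
from h import *
yi=np.radians(-12.2);o,p,R,y=state();go(p[:2],None,yi)
c,s=np.cos(yi),np.sin(yi);d=p[:2]-[.5885,-.0447];print("interr xy",c*d[0]+s*d[1],-s*d[0]+c*d[1])
e=align();e(16,40,108,130,"batt");e(16,60,90,108,"stud");e(85,125,69.3,75,"lips");e(78,88,64,70,"b1")
w=camera("wrist");T=(cloud(w)-p)@R*1000
k=T[(abs(T[...,1])<12)&(T[...,2]>4)&(T[...,2]<22)&(T[...,0]>20)&(T[...,0]<60)]
print(len(k),np.percentile(k[:,0],[98,99.5,100]).round(1),np.median(k[(k[:,0]<40)][:,2]))
E
```

```text
t 19.6 p [ 0.4892 -0.024   0.119 ] yaw -12.13 F [ 0.4 -0.1 -0.3] -> frac [0. 0. 0.] spin 0.002
interr xy -0.1014199253502721 -0.0007726075109530522
batt x 16.0 40.0 y [-12.43  13.37] mid 0.48 slope deg -0.01
stud x 44.0 46.0 y [-12.02  12.92] mid 0.53 slope deg 67.34
lips x 91.0 121.0 y [-17.71  16.28] mid -0.74 slope deg -0.1
b1 x 78.0 88.0 y [-13.65  12.12] mid -0.83 slope deg -1.6
4202 [47.8 48.  48.2] 5.006767220317203
```

Call:
{"fn": "carry_out", "kwargs": {"deltas": [[0.1,-0.008,0,0,-1],[0.2,-0.008,0,0,-1],[0.27,-0.008,0,0,-1],[0.27,-0.008,0.1,0,-1],[0.27,-0.008,0.15,0,-1],[0.27,-0.008,0.15,0,-1],[0.27,-0.008,0.15,0,-1],[0.27,-0.008,0.15,0,-1]]}}

```text
clock: 20.7
position: [0.5304, -0.0322, 0.0987]
ee_rot: [0.994, -0.106, 0.0, 0.0]
ft_force: [0.9, -0.1, -0.7]
grip_width: 0.282
grasp_force: 88.7
```

```bash
python3 - <<'E'
from h import *
yi=np.radians(-12.2);o,p,R,y=state();go(p[:2],None,yi)
c,s=np.cos(yi),np.sin(yi);d=p[:2]-[.5885,-.0447];print("interr xy",c*d[0]+s*d[1],-s*d[0]+c*d[1])
e=align();e(16,40,85,110,"batt");e(55,80,69.3,75,"lips")
E
```

```text
t 20.7 p [ 0.5304 -0.0322  0.0987] yaw -12.2 F [ 0.9 -0.1 -0.7] -> frac [0. 0. 0.] spin 0.0
interr xy -0.05942300927170101 -9.44370405428583e-05
batt x 16.0 40.0 y [-12.47  13.33] mid 0.43 slope deg 0.08
lips x 55.0 80.0 y [-17.25  16.82] mid -0.19 slope deg -0.02
```

Call:
{"fn": "carry_out", "kwargs": {"deltas": [[-0.005,-0.004,0.03,0,-1],[-0.005,-0.004,0.06,0,-1],[-0.005,-0.004,0.09,0,-1],[-0.005,-0.004,0.12,0,-1],[-0.005,-0.004,0.14,0,-1],[-0.005,-0.004,0.16,0,-1],[-0.005,-0.004,0.17,0,-1],[-0.005,-0.004,0.17,0,-1],[-0.005,-0.004,0.17,0,-1]]}}

```text
clock: 21.88
position: [0.5297, -0.0315, 0.0729]
ee_rot: [0.994, -0.106, 0.0, -0.0]
ft_force: [-1.2, 1.3, 3.0]
grip_width: 0.278
grasp_force: 89.1
```

Call:
{"fn": "carry_out", "kwargs": {"deltas": [[0,0,0.006,0,-1],[0,0,0.01,0,-1],[0,0,0.01,0,-1],[0,0,0.01,0,-1]]}}

```text
clock: 22.38
position: [0.5297, -0.0315, 0.0715]
ee_rot: [0.994, -0.106, 0.0, 0.0]
ft_force: [-3.1, 1.2, 4.7]
grip_width: 0.282
grasp_force: 89.4
```

Call:
{"fn": "carry_out", "kwargs": {"deltas": [[0,0,0.005,0,-1],[0,0,0.005,0,-1],[0,0,0.005,0,-1]]}}

```text
clock: 22.75
position: [0.5297, -0.0315, 0.0711]
ee_rot: [0.994, -0.106, 0.0, 0.0]
ft_force: [-4.6, 0.6, 9.1]
grip_width: 0.282
grasp_force: 90.1
```

```bash
python3 - <<'E'
from h import *
o,p,R,y=state();go(p[:2])
w=camera("wrist");C=cloud(w);T=(C-p)@R*1000
for a in range(15,66,5):
  q=T[(abs(T[...,1])<8)&(T[...,0]>=a)&(T[...,0]<a+5)&(T[...,2]>0)&(T[...,2]<40)]
  print(a,len(q),np.median(q[:,2]).round(1))
e=align();e(16,40,62,75,"batt");e(56,80,69.3,75,"lips")
E
```

```text
t 22.75 p [ 0.5297 -0.0315  0.0711] yaw -12.2 F [-4.6  0.6  9.1] -> frac [0. 0. 0.] spin None
15 418 5.7
20 442 5.6
25 444 5.5
30 465 5.4
35 490 5.3
40 776 5.9
45 657 22.2
50 440 22.7
55 446 22.6
60 466 22.6
65 499 22.6
batt x 16.0 40.0 y [-12.51  13.31] mid 0.39 slope deg 0.02
lips x 56.0 80.0 y [-16.81  17.37] mid 0.27 slope deg 0.01
```

Call:
{"fn": "carry_out", "kwargs": {"deltas": [[0,0,-0.007,0,-1],[0,0,-0.007,0,-1],[0.015,0,-0.007,0,-1],[0.03,0,-0.007,0,-1],[0.045,0,-0.007,0,-1],[0.06,0,-0.007,0,-1],[0.08,0,-0.007,0,-1],[0.08,0,-0.007,0,-1]]}}

```text
clock: 23.85
position: [0.5418, -0.0342, 0.0717]
ee_rot: [0.994, -0.106, 0.0, 0.0]
ft_force: [-1.1, 1.0, 4.8]
grip_width: 0.282
grasp_force: 89.4
```

Call:
{"fn": "carry_out", "kwargs": {"deltas": [[0.02,0,0,0,-1],[0.04,0,0,0,-1],[0.06,0,0,0,-1],[0.08,0,0,0,-1],[0.1,0,0,0,-1],[0.1,0,0,0,-1]]}}

```text
clock: 24.6
position: [0.5564, -0.0373, 0.0719]
ee_rot: [0.994, -0.106, 0.0, 0.0]
ft_force: [-2.4, 0.3, 6.5]
grip_width: 0.277
grasp_force: 89.5
```

Call:
{"fn": "carry_out", "kwargs": {"deltas": [[0.015,0,0,0,-1],[0.03,0,0,0,-1],[0.045,0,0,0,-1],[0.048,0,0,0,-1],[0.048,0,0,0,-1]]}}

```text
clock: 25.22
position: [0.5631, -0.0388, 0.0718]
ee_rot: [0.994, -0.106, -0.0, 0.0]
ft_force: [-3.0, 0.7, 7.7]
grip_width: 0.281
grasp_force: 89.7
```

Call:
{"fn": "carry_out", "kwargs": {"deltas": [[0.006,0,0,0,-1],[0.01,0,0,0,-1],[0.01,0,0,0,-1],[0.01,0,0,0,-1]]}}

```text
clock: 25.72
position: [0.5646, -0.0391, 0.0718]
ee_rot: [0.994, -0.106, -0.0, 0.0]
ft_force: [-3.7, 1.3, 7.2]
grip_width: 0.279
grasp_force: 89.6
```

Call:
{"fn": "carry_out", "kwargs": {"deltas": [[0.004,0,0,0,-1],[0.006,0,0,0,-1],[0.006,0,0,0,-1]]}}

```text
clock: 26.1
position: [0.5656, -0.0393, 0.0716]
ee_rot: [0.994, -0.106, 0.0, 0.0]
ft_force: [-1.3, 1.3, 4.6]
grip_width: 0.284
grasp_force: 89.4
```

Call:
{"fn": "carry_out", "kwargs": {"deltas": [[0.004,0,0,0,-1],[0.004,0,0,0,-1],[0.004,0,0,0,-1]]}}

```text
clock: 26.48
position: [0.566, -0.0395, 0.0716]
ee_rot: [0.994, -0.106, 0.0, 0.0]
ft_force: [-1.6, 1.3, 2.4]
grip_width: 0.282
grasp_force: 89.3
```

Call:
{"fn": "carry_out", "kwargs": {"deltas": [[0.003,0,0,0,-1],[0.003,0,0,0,-1],[0.003,0,0,0,-1]]}}

```text
clock: 26.85
position: [0.5664, -0.0395, 0.0716]
ee_rot: [0.994, -0.106, -0.0, 0.0]
ft_force: [-1.6, -0.1, 3.6]
grip_width: 0.283
grasp_force: 89.2
```

Call:
{"fn": "carry_out", "kwargs": {"deltas": [[0.004,0,0,0,-1],[0.004,0,0,0,-1],[0.004,0,0,0,-1]]}}

```text
clock: 27.22
position: [0.567, -0.0396, 0.0717]
ee_rot: [0.994, -0.106, 0.0, 0.0]
ft_force: [-1.5, -0.0, 2.7]
grip_width: 0.282
grasp_force: 89.2
```

Call:
{"fn": "carry_out", "kwargs": {"deltas": [[0.003,0,0,0,-1],[0.003,0,0,0,-1],[0.003,0,0,0,-1]]}}

```text
clock: 27.6
position: [0.5671, -0.0396, 0.0716]
ee_rot: [0.994, -0.106, -0.0, 0.0]
ft_force: [-5.6, 0.5, 4.8]
grip_width: 0.281
grasp_force: 89.4
```

Contact is felt at the same place as for the first battery. Release, retreat and check.

Call:
{"fn": "carry_out", "kwargs": {"deltas": [[0,0,0,0,-0.4],[0,0,0,0,0],[0,0,0,0,0.5],[0,0,-0.1,0,1],[-0.1,0,-0.4,0,1],[-0.2,0,-0.6,0,1],[-0.3,0,-0.6,0,1],[-0.3,0,-0.6,0,1],[-0.3,0,-0.6,0,1]]}}

```text
clock: 28.72
position: [0.5234, -0.0303, 0.1611]
ee_rot: [0.994, -0.106, -0.0, 0.0]
ft_force: [-0.2, 0.3, -0.4]
grip_width: 1.002
grasp_force: 0.0
```

```bash
python3 - <<'E'
from h import *
w=camera("wrist");C=cloud(w)
cv2.imwrite("pics/k.png",w["img"][...,::-1])
yi=np.radians(-12.2);Ri=np.array([[np.cos(yi),-np.sin(yi)],[np.sin(yi),np.cos(yi)]])
L=C.copy();L[...,:2]=(C[...,:2]-[.5885,-.0447])@Ri;L*=1000
k=L[(abs(L[...,0])<40)&(abs(L[...,1])<9)&(L[...,2]>40)&(L[...,2]<90)]
for a in range(-36,34,4):
  q=k[(k[:,0]>=a)&(k[:,0]<a+4)]
  if len(q): print(a,len(q),np.median(q[:,2]).round(1),q[:,0].min().round(1))
e=align();e(30,45,64,69,"batt front");e(50,75,69.3,75,"lips")
E
```

```text
-28 54 48.2 -28.0
-24 136 67.7 -22.9
-20 181 67.9 -20.0
-16 193 67.8 -15.9
-12 183 67.9 -12.0
-8 201 67.9 -8.0
-4 204 67.8 -3.8
0 211 67.8 0.3
4 211 67.8 4.0
8 222 67.8 8.0
12 217 67.8 12.4
16 216 67.8 16.4
20 199 67.0 20.2
24 250 73.3 24.1
28 131 73.6 28.0
32 3 51.0 35.9
batt front x 44.0 45.0 y [-12.23  13.03] mid 0.4 slope deg 27.32
lips x 57.0 75.0 y [-16.87  17.28] mid 0.23 slope deg 0.17
```

View pics/k.png

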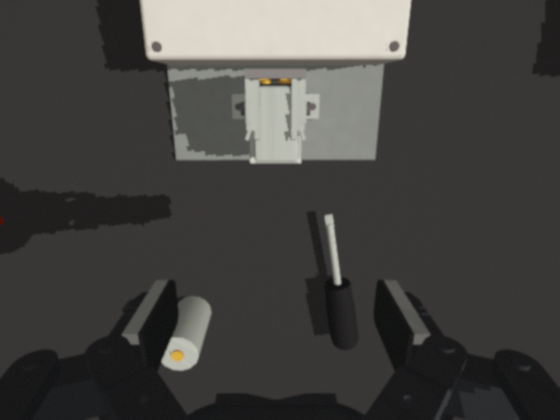

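The upper battery lies level under the lips at px (275,120), and its end is at x about -23, as it was for the first. The lower one is boxed in by the front wall.

```bash
python3 -c "
from workcell import ticket
print(ticket.hand_in())"
```

```text
the job is handed in; nothing more can be done
None
```

I loaded both batteries and handed the job in: each was pushed in until I felt the contact strips. The upper one lies level under the lips with its end at the home position; the lower one can't be seen under it, but the front wall leaves it only about 1.5 mm of play.

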